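# Return the set-up blocks to their labelled slots

## Robot

A 6-joint arm with a two-finger parallel gripper is mounted at the origin on a cart in front of the work surface, level with it; the furniture and walls round the work are solid. World frame = base frame: x ahead of the robot, y to its left, z up, the work surface at z = 0. Lengths are in m, angles in rad, forces in N, time in s.
With the tool pointing down it reaches from about 0.4 to 0.825 m from the base axis. Payload 7 kg.
Tool frame: the origin (TCP) lies on the centre line of the jaws, within the pads' length; the fingertips stand arm.tip_reach ahead of it and the grasp point (between the pads) lies 5 mm behind it (arm.tip_reach is the distance from the TCP to the fingertips, in m); z points along the fingers, y is the line along which they close (so a half turn about z gives the same grasp; the last joint's range is limited). The gripper opens to 88 mm and grips with 3 to 60 N. Pads are 19 mm wide; open, the fingers measure 130 mm over their backs; the gripper's body (78 mm by 193 mm) begins 47 mm behind the grasp point.
Start: joints at [-1.049, 0.359, 0.012, 0, -1.224, -0.288], TCP at [0.156, -0.657, 0.241] pointing down, gripper open.
Joint ranges: [-3.07, 3.07], [-1.43, 2.12], [-1.02, 1.25], [-3.03, 1.67], [-3.05, -0], [-3.03, 3.03]. Speed limits (rad/s): [2.39, 2.39, 3.01, 3.14, 3.14, 3.14].

## Interface

Orientations are given as [roll, pitch, yaw] about the fixed x, y, z axes, in that order (R = Rz(yaw) Ry(pitch) Rx(roll)).
In Python, from station import status, optics, order, arm gives the robot as it stands. The module is installed in compiled form; this text tells all that it offers.
- The arm moves only by the shell command python3 -m jog 'ROWS' [FORCE]. ROWS is JSON, a list of rows, each a list of 3 entries, a list of its own where there are three numbers: the gripper command: -1 is shut, 1 is fully open, values between are in proportion, then the shift along the tool's x, y, z in mm, then the turn about the tool's z in rad. A call has 1 to 20 rows; each row is the pose to reach, as a shift and turn from the pose commanded when the call began, along the tool's axes at that moment; what a row does not reach only later rows make up. A row lasts 1/8 s, in which the tool goes at most 62.5 mm and 10.7 degrees, less where a joint would pass 70% of its speed; a pose out of reach is approached as far as the arm can. A call with a gripper value outside its range is refused whole. The fingers move at their own pace and stop on an object; FORCE is the grip in N (left out, the last holds). Time passes only in rows, so rows that repeat a pose let the fingers close. It gives the time, the measured TCP pose, the force, the opening and the grip force at its end, in the units of the state.
- status.get_state(): the state, without advancing time (a new reading comes with each control period).
- optics.grab_frame(name): name is "scene" or "top"; returns a dict with "color" (400x640x3 uint8, red, green, blue), "mtx" (3x3 intrinsics, pixels), "cam_to_world" (4x4, takes a point from camera to world coordinates). Camera axes: x right, y down, z forward; pixel columns grow to the right and rows downward; lengths in m; the calibration is good to about 2 mm. A picture is of the moment at which its call begins. There is no depth.
- order.job_done(): hands the job in; it is judged then, once.
The state is a dict: "t": time; "q": joint angles; "qd": joint speeds; "joint_efforts": joint torques, N m; "eef_pos": TCP position; "ee_rot": TCP orientation; "force": force on the tool from outside, world axes, zero at the start; "moment": the same for the moment, N m; "width": finger opening in m; "gripper_force": force on a finger pad.
Only numpy, scipy, OpenCV 4.12 (cv2) and the standard library are available. Lean on these libraries where they do the work, as an engineer would, in place of code of your own. Each camera call takes 0.05 s, during which the arm holds its last target. There are 200 camera calls.

## Task

The set-up blocks are out of order: the three-groove block was left between the two cheeks of the wooden jig, and the two-groove block stands in the three-groove block's slot of the rack. Return both upright to their own slots, whose labels carry as many bars as the block has grooves, each lowered gently until it stands on the slot floor. The jig leaves only a block's narrow ends free and the rack only its wide faces, so on the way stand the three-groove block upright on the bare table, let go of it and take it again the other way; leave the one-groove block in its slot and everything else where it lies.

Things in the scene. Friction and masses are not known exactly. Their poses are not given: they have to be found in the camera images.
- block3: set-up block 3, the widest: plain aluminium, 28 (x) x 60 (y) x 56 mm tall (z), 3 dark groove(s) along x across its top; 0.1 to 0.3 kg; origin at the centre of its underside. Wide faces look along x, narrow ends along y. Starts standing in the jig
- block2: set-up block 2, the middle one: plain aluminium, 28 (x) x 48 (y) x 56 mm tall (z), 2 dark groove(s) along x across its top; 0.1 to 0.3 kg; origin at the centre of its underside. Wide faces look along x, narrow ends along y. Starts standing in the pocket of slot 3, where it does not belong
- block1: set-up block 1, the narrowest: plain aluminium, 28 (x) x 36 (y) x 56 mm tall (z), 1 dark groove(s) along x across its top; 0.1 to 0.3 kg; origin at the centre of its underside. Wide faces look along x, narrow ends along y. Already at home in slot 1 and to stay there
- slot3: fixed wooden module of the rack, home of block 3. Origin under its pocket's centre. Pocket 66 mm (y) x 34 mm (x), floor 4 mm above the origin. Cheeks close it along y: 44 mm deep (x), tops 64 mm above the origin. Along x only lips, 5 mm thick, 10 mm above the origin. Label: plate on the apron 34 mm towards -x, 60 mm wide, 3 dark bar(s)
- slot2: fixed wooden module of the rack, home of block 2. Origin under its pocket's centre. Pocket 54 mm (y) x 34 mm (x), floor 4 mm above the origin. Cheeks close it along y: 44 mm deep (x), tops 64 mm above the origin. Along x only lips, 5 mm thick, 10 mm above the origin. Label: plate on the apron 34 mm towards -x, 48 mm wide, 2 dark bar(s)
- slot1: fixed wooden module of the rack, home of block 1. Origin under its pocket's centre. Pocket 42 mm (y) x 34 mm (x), floor 4 mm above the origin. Cheeks close it along y: 44 mm deep (x), tops 64 mm above the origin. Along x only lips, 5 mm thick, 10 mm above the origin. Label: plate on the apron 34 mm towards -x, 36 mm wide, 1 dark bar(s)
- rack: fixed wooden rack with the three slot modules side by side along its y, 76 mm apart, order varies; 80 mm (x, -50 to +30) x 238 mm (y); origin at table height under the middle module's pocket; board 6 mm thick; front towards -x. Stored blocks can be taken only from front and back (along x)
- jig: fixed plywood jig, base 100 (x) x 86 (y) x 8 mm, origin under its centre at table height. Two wooden cheeks, 22 mm thick, 50 mm long (y), stand 34 mm apart in x, tops 68 mm above the table. Block 3 starts between them on the base, its y along the jig's y, narrow ends free, wide faces covered
- bare_patch (a point): point on the bare table (z = 0) at the robot's right, in front of whichever of rack and jig stands on the right; about 120 (x) x 140 mm (y) round it is always clear of other things
- tape_measure: tape measure, 68 x 102 x 36 mm, bystander; origin at its underside
- offcut_6: small flat wood offcut, 65 (x) x 90 (y) x 19 mm, bystander; origin at its underside's centre
- glue_bottle: upright glue bottle, 48 x 62 x 200 mm tall, bystander, easily knocked over; origin at its underside's centre
- spectacles_safety: safety spectacles, 141 x 142 x 42 mm, bystander; origin at its underside's centre
- carpenter_pencil: flat pencil, 14 x 171 (y) x 8 mm, bystander at the front edge; origin at its underside's centre
Not all that is in view belongs to the job. Leave any blue or red look-alike of the block3 alone.

How it is judged:
On the way:
1. the three-groove block stands upright on the bare table, let go (height (world z) of block3 below 0.004 m and angle between block3's own z axis and vertical below 0.1 rad and contact force between block3 and the fingers below 0.1 N and linear speed of block3 below 0.03 m/s), for 0.2 s.
At the end, for the whole second after the job is handed in: each of the three blocks stands upright (within 0.08 rad) and at rest on the floor of its own slot: within 7 mm of the slot's centre, within 3 mm of its floor, its wide faces to the front and back (within 0.2 rad) (horizontal distance between block1 and slot1 below 0.007 m and z of block1 in the frame of slot1 below 0.007 m and angle between each of block1, block2, block3's own z axis and vertical below 0.08 rad and angle between the y axis of block1 and the y axis of slot1, either way round below 0.2 rad and linear speed of each of block1, block2, block3 below 0.02 m/s and horizontal distance between block2 and slot2 below 0.007 m and z of block2 in the frame of slot2 below 0.007 m and angle between the y axis of block2 and the y axis of slot2, either way round below 0.2 rad and horizontal distance between block3 and slot3 below 0.007 m and z of block3 in the frame of slot3 below 0.007 m and angle between the y axis of block3 and the y axis of slot3, either way round below 0.2 rad); the robot touches nothing.
It fails at once if block 2 dropped or slammed into its slot (faster than 0.35 m/s there) (horizontal distance between block2 and slot2 below 0.015 m and z of block2 in the frame of slot2 below 0.06 m and linear speed of block2 above 0.35 m/s).
It fails at once if block 3 dropped or slammed into its slot (faster than 0.35 m/s there) (horizontal distance between block3 and slot3 below 0.015 m and z of block3 in the frame of slot3 below 0.06 m and linear speed of block3 above 0.35 m/s).
It fails at once if the one-groove block taken out or shifted by more than 20 mm (distance of block1 from where it was at the start of the episode above 0.02 m).
It fails at once if a bystander (tape measure, offcut, glue bottle, spectacles, pencil) moved by more than 30 mm (distance of any of tape_measure, offcut_6, glue_bottle, spectacles_safety, carpenter_pencil from where it was at the start of the episode above 0.03 m).
It also fails if it takes over 72 s, if anything falls off the work surface, if the arm or the gripper's body presses on something with over 40 N, if the wrist force passes 120 N, or if a joint passes its speed limit or range.

## Working session

There is one attempt and no reset: what is moved stays moved. The work goes in short steps, Python scripts to look and compute and a shell command to move; the robot and the scene stay as the last step left them, time stands still between calls to the robot, and variables do not carry over. Pictures are saved under pics/ and viewed, at most 10 in all, crops included, and the job is handed in when it is done.

```bash
mkdir -p pics; python3 - <<'E'
from station import status, optics, arm
import cv2,numpy as np
s=status.get_state();print(s['t'],s['eef_pos'],s['ee_rot'],s['width'],arm.tip_reach)
for n in("scene","top"):
    f=optics.grab_frame(n);cv2.imwrite(f'pics/{n}0.png',f['color'][...,::-1]);print(n,f['mtx'].round(1).tolist(),f['cam_to_world'].round(3).tolist())
E
```

```text
0.0 [ 0.15624611 -0.6561847   0.23963747] [ 3.13996101e+00 -1.21901073e-04 -2.90791448e+00] 0.08724580592202172 0.014
scene [[440.7, 0.0, 322.5], [0.0, 440.7, 207.0], [0.0, 0.0, 1.0]] [[-0.568, -0.436, 0.698, -0.679], [-0.823, 0.286, -0.491, 0.781], [0.014, -0.853, -0.521, 0.93], [0.0, 0.0, 0.0, 1.0]]
top [[392.9, 0.0, 315.0], [0.0, 392.9, 199.6], [0.0, 0.0, 1.0]] [[0.0, -0.995, 0.101, 0.394], [-1.0, 0.002, 0.023, -0.043], [-0.023, -0.101, -0.995, 1.232], [0.0, 0.0, 0.0, 1.0]]
```

View pics/scene0.png

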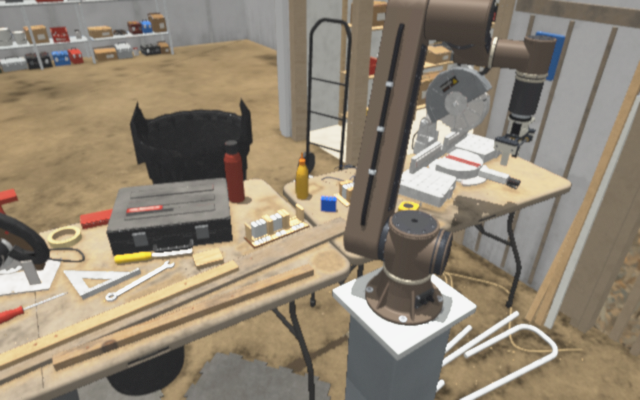

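View pics/top0.png

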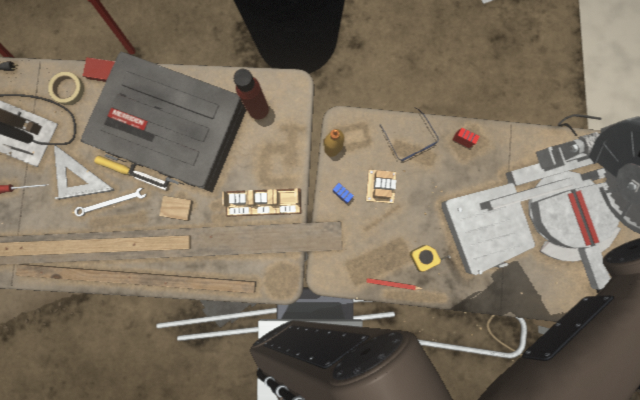

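The top view shows the rack at about (262,202) with its labels in front, the jig with block 3 at (382,186), and the tape measure at (426,258). The free table in front of the jig is around (375,235). The arm hides part of the scene view. Next, an enlarged crop.

```bash
python3 - <<'E'
import cv2
i=cv2.imread('pics/top0.png')
a=cv2.resize(i[180:222,215:309],None,fx=8,fy=8,interpolation=cv2.INTER_CUBIC)
b=cv2.resize(i[162:210,325:405],None,fx=5,fy=5,interpolation=cv2.INTER_CUBIC)
b=cv2.copyMakeBorder(b,0,0,0,a.shape[1]-b.shape[1],cv2.BORDER_CONSTANT)
cv2.imwrite('pics/crop0.png',cv2.vconcat([a,b]))
E
```

```text
(no output)
```

View pics/crop0.png

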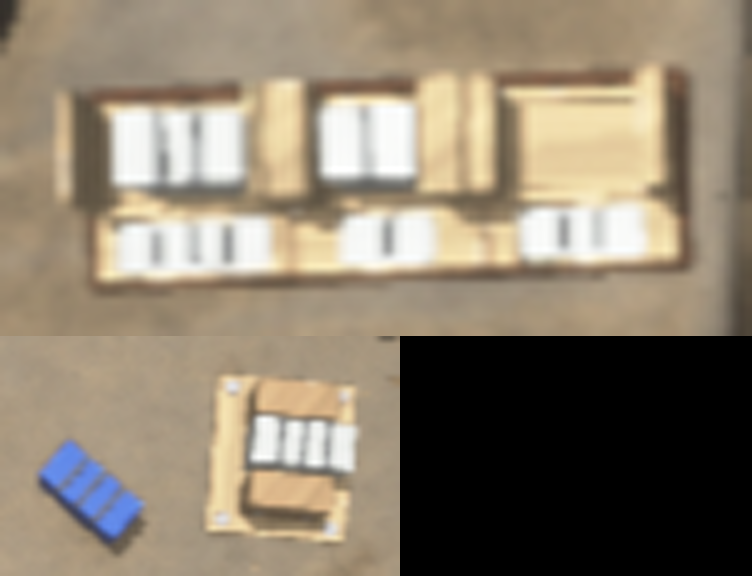

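Left to right, the slots are 3 (holding block 2), 1 (holding block 1) and 2 (empty). In the jig, block 3's grooves confirm its wide faces are between the cheeks. Now the measurement.

```bash
cat >h.py <<'E'
import cv2,numpy as np
from station import status,optics
def ray(f,uv,z):
    T=f['cam_to_world'];d=T[:3,:3]@np.linalg.solve(f['mtx'],[uv[0],uv[1],1.]);p=T[:3,3]
    return p+d*(z-p[2])/d[2]
def rects(f,box,z,S=8,thr=190,sat=40,amin=60,close=5):
    """white/grey patches in box (u0,v0,u1,v1) -> world centre, size, angle on plane z"""
    u0,v0,u1,v1=box
    c=cv2.resize(f['color'][v0:v1,u0:u1],None,fx=S,fy=S,interpolation=cv2.INTER_CUBIC)
    h=cv2.cvtColor(c,cv2.COLOR_RGB2HSV)
    m=((h[...,2]>thr)&(h[...,1]<sat)).astype(np.uint8)
    m=cv2.morphologyEx(m,cv2.MORPH_CLOSE,np.ones((3,close*S),np.uint8)) if close else m
    out=[]
    for k in cv2.findContours(m,cv2.RETR_EXTERNAL,cv2.CHAIN_APPROX_NONE)[0]:
        if cv2.contourArea(k)<amin*S*S: continue
        uv=(k[:,0]+.5)/S-.5+[u0,v0]
        w=np.array([ray(f,q,z)[:2] for q in uv],np.float32)
        (cx,cy),sz,a=cv2.minAreaRect(w)
        B=cv2.boxPoints(((cx,cy),sz,a));e=[B[1]-B[0],B[2]-B[1]];e=max(e,key=np.linalg.norm)
        yaw=np.arctan2(-e[0],e[1]);yaw=(yaw+np.pi/2)%np.pi-np.pi/2   # angle of long (y) axis vs world y
        out.append((round(float(cx),4),round(float(cy),4),np.round(np.sort(sz)*1e3,1).tolist(),round(float(yaw),3),uv.mean(0).round(1).tolist()))
    return out
E
python3 - <<'E'
from h import *
f=optics.grab_frame('top')
print('blocks');[print(r) for r in rects(f,(215,186,309,206),.063,close=2)]
print('labels');[print(r) for r in rects(f,(215,204,309,220),.009,close=2)]
print('b3');[print(r) for r in rects(f,(365,165,405,205),.064,close=2)]
E
```

```text
blocks
(0.5195, 0.2192, [29.5, 50.3], 0.059, [236.8, 197.7])
(0.5213, 0.1476, [28.4, 36.5], 0.015, [260.8, 197.0])
labels
(0.4854, 0.2248, [22.9, 61.5], 0.023, [239.0, 210.4])
(0.4875, 0.1486, [21.8, 39.0], 0.064, [263.1, 209.5])
(0.4902, 0.072, [22.4, 50.7], 0.044, [287.6, 208.6])
b3
(0.5626, -0.2267, [27.9, 61.8], -0.109, [385.7, 182.9])
```

```bash
cat >>h.py <<'E'
def plan(*targets):
    s=status.get_state();p=np.array(s['eef_pos']);yaw=s['ee_rot'][2]
    print('t',round(s['t'],2),'at',p.round(4),'rpy',np.round(s['ee_rot'],3),'w',round(s['width'],4))
    for t in targets:
        d=np.array(t[:3])-p;c,n=np.cos(yaw),np.sin(yaw)
        print(t,'->',np.round([1e3*(c*d[0]+n*d[1]),1e3*(n*d[0]-c*d[1]),-1e3*d[2]],1),'turn',round((yaw-t[3]+np.pi)%(2*np.pi)-np.pi,3))
E
python3 - <<'E'
from h import *
f=optics.grab_frame('top')
for n,q,z in(('patch',(372,238),0),('tape',(426,258),.03),('bottle',(333,143),.1),('blue',(343,193),.03)):print(n,ray(f,q,z).round(3))
plan((.38,-.40,.24,-2.2),(.5195,.2192,.16,-1.539))
E
```

```text
patch [ 0.399 -0.191  0.   ]
tape [ 0.339 -0.349  0.03 ]
bottle [ 0.676 -0.069  0.1  ]
blue [ 0.537 -0.101  0.03 ]
t 0.2 at [ 0.1563 -0.6564  0.24  ] rpy [ 3.141 -0.    -2.908] w 0.0877
(0.38, -0.4, 0.24, -2.2) -> [-277.   197.6   -0. ] turn -0.708
(0.5195, 0.2192, 0.16, -1.539) -> [-556.1  767.6   80. ] turn -1.369
```

```bash
python3 -m jog '[[1,[-277,198,0],-0.7],[1,[-277,198,0],-0.7],[1,[-277,198,0],-0.7],[1,[-277,198,0],-0.7],[1,[-277,198,0],-0.7],[1,[-277,198,0],-0.7],[1,[-556,768,80],-1.369],[1,[-556,768,80],-1.369],[1,[-556,768,80],-1.369],[1,[-556,768,80],-1.369],[1,[-556,768,80],-1.369],[1,[-556,768,80],-1.369],[1,[-556,768,80],-1.369],[1,[-556,768,80],-1.369],[1,[-556,768,80],-1.369],[1,[-556,768,80],-1.369],[1,[-556,768,80],-1.369],[1,[-556,768,80],-1.369],[1,[-556,768,80],-1.369],[1,[-556,768,80],-1.369]]' 20; python3 -c "
from h import *
plan((.5195,.2192,.04,-1.539))"
```

```text
t: 2.7
eef_pos: [0.5192, 0.2182, 0.161]
ee_rot: [-3.141, 0.0, -1.54]
force: [0.3, 1.1, -0.3]
width: 0.088
gripper_force: 0.0
t 2.7 at [0.5192 0.2182 0.161 ] rpy [-3.141  0.    -1.54 ] w 0.088
(0.5195, 0.2192, 0.04, -1.539) -> [ -1.   -0.3 121. ] turn -0.001
```

```bash
python3 -m jog '[[1,[-1,0,60],0],[1,[-1,0,100],0],[1,[-1,0,119],0],[1,[-1,0,119],0],[0,[-1,0,119],0],[-0.3,[-1,0,119],0],[-1,[-1,0,119],0],[-1,[-1,0,119],0],[-1,[-1,0,119],0],[-1,[-1,0,119],0],[-1,[-1,0,119],0],[-1,[-1,0,119],0],[-1,[-1,0,114],0],[-1,[-1,0,104],0]]' 30
```

```text
t: 4.45
eef_pos: [0.5188, 0.22, 0.0566]
ee_rot: [3.14, -0.001, -1.539]
force: [0.1, -0.6, -0.9]
width: 0.0277
gripper_force: 30.0
```

```bash
python3 -c "
from h import *
plan((.5188,.22,.14,-1.539),(.5234,.0744,.14,-1.539))"
```

```text
t 4.45 at [0.5188 0.22   0.0566] rpy [ 3.140e+00 -1.000e-03 -1.539e+00] w 0.0277
(0.5188, 0.22, 0.14, -1.539) -> [ -0.    0.  -83.4] turn 0.0
(0.5234, 0.0744, 0.14, -1.539) -> [ 1.456e+02  1.000e-01 -8.340e+01] turn 0.0
```

```bash
python3 -m jog '[[-1,[0,0,-30],0],[-1,[0,0,-60],0],[-1,[0,0,-83],0],[-1,[0,0,-83],0],[-1,[40,0,-83],0],[-1,[80,0,-83],0],[-1,[120,0,-83],0],[-1,[146,0,-83],0],[-1,[146,0,-83],0],[-1,[146,0,-83],0]]'; python3 - <<'E'
from h import *
plan((.5234,.0744,.14,-1.539))
a=optics.grab_frame('top')['color'];b=optics.grab_frame('scene')['color']
a=cv2.resize(a[170:230,220:320],(700,420)[:2],interpolation=cv2.INTER_CUBIC)[:290]
b=cv2.resize(b[185:255,215:365],(700,327),interpolation=cv2.INTER_CUBIC)[:300]
cv2.imwrite('pics/s2.png',cv2.vconcat([a,b])[...,::-1])
E
```

```text
t: 5.7
eef_pos: [0.5237, 0.0745, 0.1391]
ee_rot: [3.141, -0.0, -1.539]
force: [0.0, 0.5, -2.0]
width: 0.0277
gripper_force: 30.0
t 5.7 at [0.5237 0.0745 0.1391] rpy [ 3.141 -0.    -1.539] w 0.0277
(0.5234, 0.0744, 0.14, -1.539) -> [ 0.   0.3 -0.9] turn -0.0
```

View pics/s2.png

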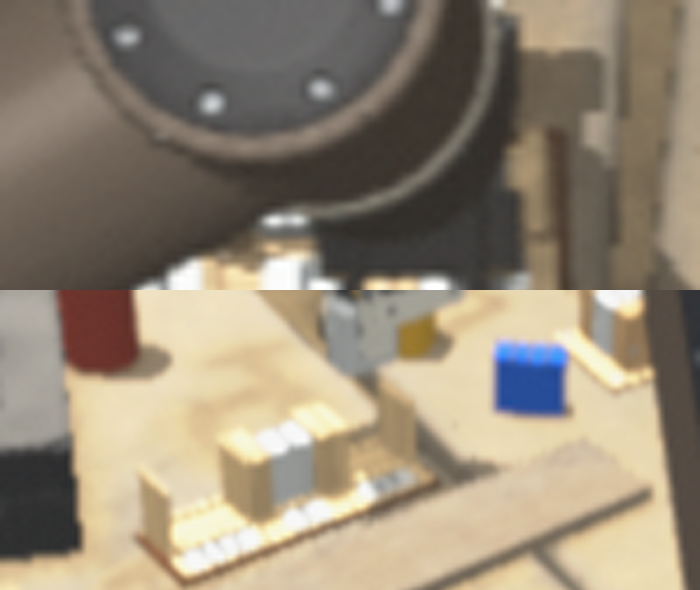

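The top view is blocked by the arm. The scene view shows block 2 hanging above slot 2 at crop (355,335), with the slot's pocket below it. I'll lower it in stages and watch the force.

```bash
python3 -m jog '[[-1,[0,0,15],0],[-1,[0,0,30],0],[-1,[0,0,40],0],[-1,[0,0,48],0],[-1,[0,0,54],0],[-1,[0,0,54],0]]'
```

```text
t: 6.55
eef_pos: [0.5238, 0.0742, 0.0851]
ee_rot: [3.141, -0.0, -1.539]
force: [-0.7, -0.2, -1.0]
width: 0.0278
gripper_force: 30.0
```

No contact force, so the block is in the pocket. Lowering on.

```bash
python3 -m jog '[[-1,[0,0,10],0],[-1,[0,0,20],0],[-1,[0,0,30],0],[-1,[0,0,36],0],[-1,[0,0,40],0],[-1,[0,0,42],0],[-1,[0,0,43],0],[-1,[0,0,43],0]]'
```

```text
t: 7.55
eef_pos: [0.524, 0.0744, 0.0427]
ee_rot: [-3.141, 0.0, -1.539]
force: [0.3, 0.4, -1.8]
width: 0.0278
gripper_force: 30.0
```

```bash
python3 -m jog '[[-1,[0,0,0.5],0],[-1,[0,0,1],0],[-1,[0,0,1],0]]'
```

```text
t: 7.92
eef_pos: [0.5239, 0.0744, 0.0416]
ee_rot: [-3.142, 0.0, -1.539]
force: [0.7, -0.1, -1.9]
width: 0.0279
gripper_force: 30.0
```

```bash
python3 -m jog '[[-1,[0,0,0.5],0],[-1,[0,0,1],0],[-1,[0,0,1],0]]'
```

```text
t: 8.3
eef_pos: [0.524, 0.0744, 0.0415]
ee_rot: [-3.141, -0.0, -1.538]
force: [-3.8, 0.6, 10.4]
width: 0.0278
gripper_force: 30.0
```

```bash
python3 -m jog '[[-0.2,[0,0,-0.5],0],[-0.1,[0,0,-0.5],0],[0.2,[0,0,-0.5],0],[0.6,[0,0,-0.5],0],[1,[0,0,-0.5],0],[1,[0,0,-0.5],0],[1,[0,0,-0.5],0],[1,[0,0,-40],0],[1,[0,0,-80],0],[1,[0,0,-130],0],[1,[0,0,-150],0]]'; python3 -c "
from h import *
plan((.48,-.02,.20,-2.3),(.5626,-.2267,.16,-3.246))"
```

```text
t: 9.68
eef_pos: [0.5251, 0.0748, 0.1938]
ee_rot: [-3.137, 0.002, -1.538]
force: [-0.0, -0.4, -0.2]
width: 0.0877
gripper_force: 0.0
t 9.68 at [0.5251 0.0748 0.1938] rpy [-3.137e+00  2.000e-03 -1.538e+00] w 0.0877
(0.48, -0.02, 0.2, -2.3) -> [93.3 48.1 -6.2] turn 0.762
(0.5626, -0.2267, 0.16, -3.246) -> [302.5 -27.7  33.8] turn 1.708
```

```bash
python3 -m jog '[[1,[50,40,-6],0.4],[1,[93,48,-6],0.76],[1,[93,48,-6],0.76],[1,[93,48,-6],0.76],[1,[150,40,0],1.1],[1,[200,20,0],1.3],[1,[250,0,0],1.5],[1,[302,-28,34],1.708],[1,[302,-28,34],1.708],[1,[302,-28,34],1.708],[1,[302,-28,34],1.708],[1,[302,-28,34],1.708],[1,[302,-28,34],1.708]]'; python3 - <<'E'
from h import *
plan((.5626,-.2267,.042,-3.246))
f=optics.grab_frame('top')
print(rects(f,(215,186,309,206),.063,close=2))
c=f['color'];cv2.imwrite('pics/top2.png',cv2.resize(c[140:250,215:435],None,fx=3.5,fy=3.5,interpolation=cv2.INTER_CUBIC)[...,::-1])
E
```

```text
t: 11.3
eef_pos: [0.5618, -0.226, 0.1574]
ee_rot: [3.142, 0.001, 3.039]
force: [0.2, -0.4, -0.7]
width: 0.0877
gripper_force: 0.0
t 11.3 at [ 0.5618 -0.226   0.1574] rpy [3.142e+00 1.000e-03 3.039e+00] w 0.0877
(0.5626, -0.2267, 0.042, -3.246) -> [ -0.9  -0.6 115.4] turn 0.001
[(0.5215, 0.1478, [29.5, 36.9], 0.015, [260.8, 197.1])]
```

View pics/top2.png

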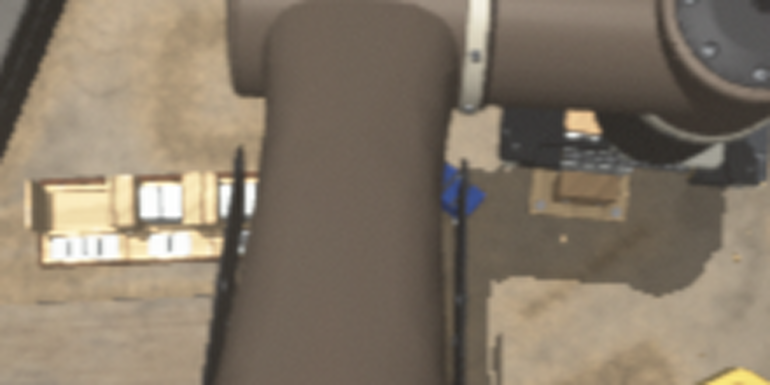

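Slot 3 is now empty at crop (80,205), and block 2's top shows in slot 2 at (238,198), partly hidden by the arm. Next, grip block 3 by its narrow ends.

```bash
python3 -m jog '[[1,[-1,-0.5,60],0],[1,[-1,-0.5,95],0],[1,[-1,-0.5,112],0],[1,[-1,-0.5,112],0],[0.6,[-1,-0.5,112],0],[0.45,[-1,-0.5,112],0],[0.3,[-1,-0.5,112],0],[-1,[-1,-0.5,112],0],[-1,[-1,-0.5,112],0],[-1,[-1,-0.5,112],0],[-1,[-1,-0.5,112],0]]' 30
```

```text
t: 12.72
eef_pos: [0.563, -0.2273, 0.0454]
ee_rot: [-3.141, 0.001, 3.037]
force: [-0.9, 1.0, 6.0]
width: 0.0601
gripper_force: 30.0
```

```bash
python3 -m jog '[[-1,[0,0,-6],0],[-1,[0,0,-20],0],[-1,[0,0,-40],0],[-1,[0,0,-60],0],[-1,[0,0,-80],0],[-1,[0,0,-90],0],[-1,[0,0,-90],0]]'; python3 -c "
from h import *
plan((.42,-.2,.14,-3.1102),(.42,-.2,.0454,-3.1102))"
```

```text
t: 13.6
eef_pos: [0.5629, -0.2272, 0.1354]
ee_rot: [3.141, 0.002, 3.036]
force: [0.2, -0.6, -3.0]
width: 0.0601
gripper_force: 30.0
t 13.6 at [ 0.5629 -0.2272  0.1354] rpy [3.141e+00 2.000e-03 3.036e+00] w 0.0601
(0.42, -0.2, 0.14, -3.1102) -> [144.9  12.   -4.6] turn -0.137
(0.42, -0.2, 0.0454, -3.1102) -> [144.9  12.   90. ] turn -0.137
```

```bash
python3 -m jog '[[-1,[40,3,-5],-0.05],[-1,[80,6,-5],-0.1],[-1,[120,9,-5],-0.137],[-1,[145,12,-5],-0.137],[-1,[145,12,-5],-0.137],[-1,[145,12,20],-0.137],[-1,[145,12,50],-0.137],[-1,[145,12,70],-0.137],[-1,[145,12,85],-0.137],[-1,[145,12,92],-0.137],[-1,[145,12,96],-0.137],[-1,[145,12,97],-0.137],[-1,[145,12,97],-0.137]]'
```

```text
t: 15.22
eef_pos: [0.4199, -0.2001, 0.0379]
ee_rot: [-3.142, 0.001, -3.11]
force: [0.5, -0.1, -2.9]
width: 0.0598
gripper_force: 30.0
```

```bash
python3 -m jog '[[-1,[0,0,0.5],0],[-1,[0,0,1],0],[-1,[0,0,1],0]]'
```

```text
t: 15.6
eef_pos: [0.4199, -0.2, 0.0374]
ee_rot: [-3.141, 0.001, -3.11]
force: [-2.9, 2.0, 6.2]
width: 0.0597
gripper_force: 30.0
```

```bash
python3 -m jog '[[0.4,[0,0,-0.5],0],[0.5,[0,0,-0.5],0],[0.7,[0,0,-0.5],0],[1,[0,0,-0.5],0],[1,[0,0,-0.5],0],[1,[0,0,-0.5],0],[1,[0,0,-0.5],0],[1,[0,0,-30],0],[1,[0,0,-70],0],[1,[0,0,-110],0],[1,[0,0,-110],-0.3],[1,[0,0,-110],-1.571],[1,[0,0,-110],-1.571],[1,[0,0,-110],-1.571],[1,[0,0,-110],-1.571],[1,[0,0,-110],-1.571],[1,[0,0,-110],-1.571],[1,[0,0,-110],-1.571],[1,[0,0,-110],-1.571],[1,[0,0,-110],-1.571]]'; python3 - <<'E'
from h import *
plan((.42,-.2,.0384,-1.539))
f=optics.grab_frame('top')
c=f['color'];cv2.imwrite('pics/top3.png',cv2.resize(c[140:280,215:435],None,fx=3.5,fy=3.5,interpolation=cv2.INTER_CUBIC)[...,::-1])
print(rects(f,(215,186,309,206),.063,close=2))
E
```

```text
t: 18.1
eef_pos: [0.4195, -0.2, 0.1465]
ee_rot: [3.141, 0.0, -1.539]
force: [0.0, -0.1, 0.1]
width: 0.0875
gripper_force: 0.0
t 18.1 at [ 0.4195 -0.2     0.1465] rpy [ 3.141  0.    -1.539] w 0.0875
(0.42, -0.2, 0.0384, -1.539) -> [  0.   -0.5 108.1] turn -0.0
[(0.5213, 0.1476, [28.7, 36.9], -0.002, [260.7, 197.0]), (0.5287, 0.0726, [19.3, 48.9], 0.006, [286.0, 194.5])]
```

View pics/top3.png

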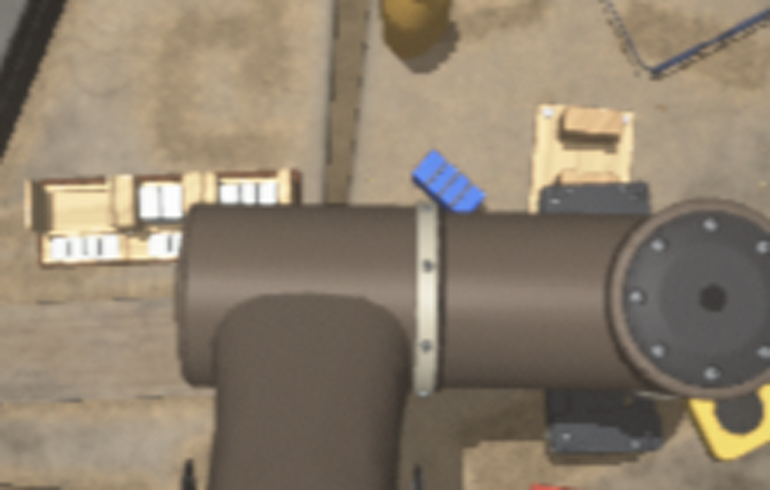

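Block 2 is seated in slot 2 at crop (248,193). The gripper is over the spot where block 3 stands on bare table, clear of the tape measure at (740,420). Regrip across the wide faces.

```bash
python3 -m jog '[[1,[0,0,50],0],[1,[0,0,90],0],[1,[0,0,108],0],[1,[0,0,108],0],[1,[0,0,108],0],[0,[0,0,108],0],[-0.25,[0,0,108],0],[-1,[0,0,108],0],[-1,[0,0,108],0],[-1,[0,0,108],0],[-1,[0,0,108],0],[-1,[0,0,108],0],[-1,[0,0,100],0],[-1,[0,0,80],0],[-1,[0,0,40],0],[-1,[0,0,0],0],[-1,[0,0,0],0]]' 30; python3 -c "
from h import *
plan((.50,.0,.165,-1.539),(.5193,.2256,.165,-1.539))"
```

```text
t: 20.27
eef_pos: [0.4211, -0.2002, 0.1497]
ee_rot: [-3.136, -0.001, -1.538]
force: [-0.2, 0.4, -3.6]
width: 0.0278
gripper_force: 30.0
t 20.27 at [ 0.4211 -0.2002  0.1497] rpy [-3.136e+00 -1.000e-03 -1.538e+00] w 0.0278
(0.5, 0.0, 0.165, -1.539) -> [-197.6  -85.3  -15.3] turn 0.001
(0.5193, 0.2256, 0.165, -1.539) -> [-422.4 -111.9  -15.3] turn 0.001
```

```bash
python3 -m jog '[[-1,[-40,-20,-15],0],[-1,[-80,-40,-15],0],[-1,[-120,-60,-15],0],[-1,[-160,-80,-15],0],[-1,[-200,-85,-15],0],[-1,[-240,-90,-15],0],[-1,[-280,-95,-15],0],[-1,[-320,-100,-15],0],[-1,[-360,-105,-15],0],[-1,[-400,-110,-15],0],[-1,[-422,-112,-15],0],[-1,[-422,-112,-15],0],[-1,[-422,-112,-15],0],[-1,[-422,-112,-15],0]]'; python3 -c "
from h import *
plan((.5193,.2256,.11,-1.539),(.5193,.2256,.082,-1.539),(.5193,.2256,.045,-1.539))"
```

```text
t: 22.02
eef_pos: [0.5178, 0.2243, 0.1614]
ee_rot: [3.141, -0.0, -1.54]
force: [0.3, -0.7, -2.9]
width: 0.0281
gripper_force: 30.0
t 22.02 at [0.5178 0.2243 0.1614] rpy [ 3.141 -0.    -1.54 ] w 0.0281
(0.5193, 0.2256, 0.11, -1.539) -> [-1.2 -1.5 51.4] turn -0.001
(0.5193, 0.2256, 0.082, -1.539) -> [-1.2 -1.5 79.4] turn -0.001
(0.5193, 0.2256, 0.045, -1.539) -> [ -1.2  -1.5 116.4] turn -0.001
```

```bash
python3 -m jog '[[-1,[-1.3,-1.5,15],0],[-1,[-1.3,-1.5,35],0],[-1,[-1.3,-1.5,50],0],[-1,[-1.3,-1.5,60],0],[-1,[-1.3,-1.5,68],0],[-1,[-1.3,-1.5,75],0],[-1,[-1.3,-1.5,80],0],[-1,[-1.3,-1.5,80],0]]'
```

```text
t: 23.02
eef_pos: [0.5194, 0.2266, 0.0813]
ee_rot: [3.141, -0.0, -1.539]
force: [-0.8, 1.1, -3.0]
width: 0.0278
gripper_force: 30.0
```

```bash
python3 -m jog '[[-1,[0.5,0,8],0],[-1,[0.5,0,16],0],[-1,[0.5,0,24],0],[-1,[0.5,0,29],0],[-1,[0.5,0,31],0],[-1,[0.5,0,31],0]]'
```

```text
t: 23.78
eef_pos: [0.5195, 0.2262, 0.0505]
ee_rot: [3.142, -0.0, -1.539]
force: [-0.2, 0.5, -2.5]
width: 0.0279
gripper_force: 30.0
```

```bash
python3 -m jog '[[-1,[0,0,1],0],[-1,[0,0,2],0],[-1,[0,0,2],0]]'
```

```text
t: 24.15
eef_pos: [0.5196, 0.2263, 0.0488]
ee_rot: [-3.141, 0.0, -1.539]
force: [-1.0, -0.4, -1.2]
width: 0.028
gripper_force: 30.0
```

```bash
python3 -m jog '[[-1,[0,0,0.5],0],[-1,[0,0,1],0],[-1,[0,0,1],0]]'
```

```text
t: 24.52
eef_pos: [0.5197, 0.2263, 0.0487]
ee_rot: [-3.141, 0.0, -1.538]
force: [-3.8, -0.4, 9.1]
width: 0.0275
gripper_force: 30.0
```

Contact came with the block's underside at about 10 mm, which matches the 6 mm board plus 4 mm floor. Release and retreat.

```bash
python3 -m jog '[[-0.2,[0,0,-0.5],0],[-0.1,[0,0,-0.5],0],[0.2,[0,0,-0.5],0],[0.6,[0,0,-0.5],0],[1,[0,0,-0.5],0],[1,[0,0,-0.5],0],[1,[0,0,-0.5],0],[1,[0,0,-40],0],[1,[0,0,-80],0],[1,[0,0,-130],0],[1,[60,50,-150],0],[1,[120,60,-150],0],[1,[180,60,-150],0],[1,[240,60,-150],0],[1,[300,60,-150],0],[1,[360,60,-150],0],[1,[360,60,-150],0],[1,[360,60,-150],0]]'; python3 - <<'E'
from h import *
plan()
f=optics.grab_frame('top')
print(*rects(f,(215,186,309,206),.066,close=2),*rects(f,(215,204,309,220),.009,close=2),sep='\n')
a=cv2.resize(f['color'][130:300,215:450],None,fx=3,fy=3,interpolation=cv2.INTER_CUBIC)
cv2.imwrite('pics/end.png',a[...,::-1])
E
```

```text
t: 26.78
eef_pos: [0.4708, -0.136, 0.1974]
ee_rot: [3.141, 0.0, -1.541]
force: [-0.6, 0.7, -0.1]
width: 0.0878
gripper_force: 0.0
t 26.77 at [ 0.4708 -0.136   0.1974] rpy [ 3.141  0.    -1.541] w 0.0878
(0.5251, 0.0369, [18.6, 61.4], -1.488, [297.4, 195.8])
(0.4813, 0.0362, [19.3, 51.8], -1.469, [299.1, 211.1])
```

View pics/end.png

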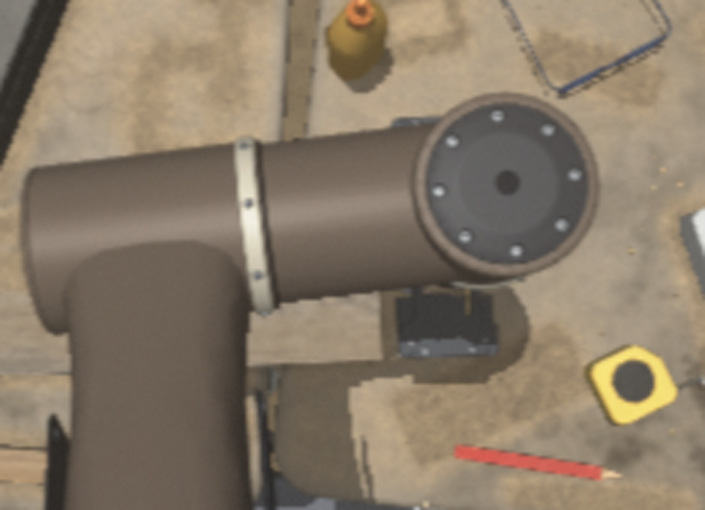

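The arm hides the rack; only the untouched tape measure, pencil and bottle can be seen. I'll move aside and check again.

```bash
python3 -m jog '[[1,[60,-20,-50],0],[1,[120,-50,-60],0],[1,[180,-80,-60],0],[1,[240,-90,-60],0],[1,[260,-90,-60],0],[1,[260,-90,-60],0],[1,[260,-90,-60],0]]'; python3 - <<'E'
from h import *
f=optics.grab_frame('top')
print(*rects(f,(215,186,309,206),.066,close=2),*rects(f,(215,204,309,220),.009,close=2),sep='\n')
g=optics.grab_frame('scene')['color']
a=cv2.resize(f['color'][180:222,215:309],(700,313),interpolation=cv2.INTER_CUBIC)
b=cv2.resize(g[200:255,235:345],(560,280),interpolation=cv2.INTER_CUBIC);b=cv2.copyMakeBorder(b,0,0,0,140,cv2.BORDER_CONSTANT)
cv2.imwrite('pics/end2.png',cv2.vconcat([a,b])[...,::-1])
E
```

```text
t: 27.7
eef_pos: [0.57, -0.3909, 0.2572]
ee_rot: [3.141, 0.001, -1.537]
force: [-0.5, 0.3, 0.4]
width: 0.0875
gripper_force: 0.0
(0.5187, 0.2271, [29.8, 63.8], -0.002, [234.2, 198.0])
(0.5212, 0.1472, [29.8, 37.2], -0.002, [260.8, 197.0])
(0.5236, 0.0696, [30.7, 54.5], 0.054, [286.4, 196.1])
(0.4848, 0.2248, [23.4, 64.2], 0.048, [238.9, 210.4])
(0.4874, 0.1488, [22.9, 41.2], 0.084, [263.1, 209.6])
(0.4901, 0.0717, [23.3, 51.6], 0.059, [287.6, 208.6])
```

View pics/end2.png

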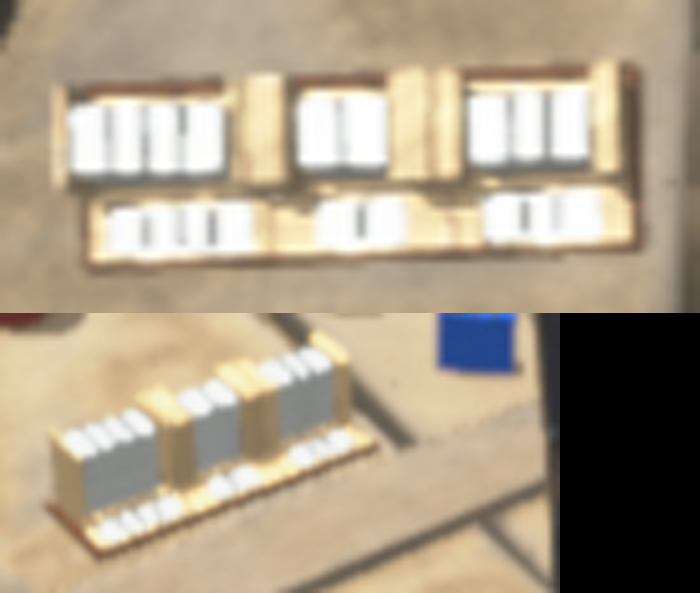

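All three blocks stand upright and level between the cheeks of the slots with matching bars: 3 at crop (145,135), 1 at (340,135) and 2 at (530,125).

```bash
python3 -c "
from station import order
print(order.job_done())"
```

```text
the job is handed in; nothing more can be done
None
```

I handed the job in at about 28 s: blocks 2 and 3 stand upright in their own slots, block 3 having been let go and regripped on the bare table. Block 1 was not moved, and the final pictures show nothing disturbed, but no verdict came back.

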